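# Stack and lock the lidded tool cases on the carrying base

## Task

Stack the tool cases on the grey carrying base so that each locks fully down over the lid lugs of the one below: green stays at the bottom, blue goes on green and yellow on top, label ends all the same way. Yellow was left perched the wrong way round on blue, so it will have to come off first. Set the cases down gently, keep them upright, and leave everything else on the bench where it stands.

Things in the scene. Friction and masses are not known exactly. Their poses are not given: they have to be found in the camera images.
- carry_base: Grey steel carrying base plate fixed to the bench, 130 x 80 mm, 12 mm thick, with the same three lugs on top as the case lids; the green case is already locked on it. Origin: centre of the underside; x the long way, two-lug end at -x.
- green_case: Closed lidded tool case, rigid, 110 mm long (its x) by 58 mm wide (its y), plain flat sides; lugs and recesses as told at green_case_label_end. White label on the lid at the -x end. Origin: centre of the underside, z up. Green, 60 mm high to the lid's flat top (67 mm to the lug tops), about 0.9 kg. Stands locked on the carrying base, its origin 12 mm above the bench.
- blue_case: Closed lidded tool case, rigid, 110 mm long (its x) by 58 mm wide (its y), plain flat sides; lugs and recesses as told at green_case_label_end. White label on the lid at the -x end. Origin: centre of the underside, z up. Blue, 50 mm high to the lid's flat top (57 mm to the lug tops), about 0.3 to 0.55 kg. Starts on the bench at any yaw. Locked on green, its origin lies 60 mm above green's origin.
- yellow_case: Closed lidded tool case, rigid, 110 mm long (its x) by 58 mm wide (its y), plain flat sides; lugs and recesses as told at green_case_label_end. White label on the lid at the -x end. Origin: centre of the underside, z up. Yellow, 40 mm high to the lid's flat top (47 mm to the lug tops), about 0.2 to 0.4 kg. Starts half turned from blue and perched on its lugs, 57 mm above blue's origin; locked on blue, 50 mm above it.
- green_case_label_end (a point): Point on green's underside, 35 mm from its origin to its label end (-x). Every lid has three black round lugs, 7 mm high, 18 mm wide at the root, 12 at the top: a pair at x = -35, y = +-16 mm beside the label, one at x = +35, y = 0. Every underside has three matching square recesses, 22 mm wide, 9 deep, at the same x, y: cases lock only the same way round.
- blue_case_label_end (a point): Point on blue's underside plane, 35 mm from its origin towards its label end (-x).
- yellow_case_label_end (a point): Point on yellow's underside plane, 35 mm from its origin towards its label end (-x).
- roller: Bystander: small brass spinning roller standing on end, 32 mm across, 46 mm high, 0.2 kg. Stands 5 to 10 mm from blue's +y side, somewhere along its length, in the way of a finger there. Origin: centre of the underside.
- oil_bottle: Bystander: slim amber bottle with red cap, 36 mm across, 150 mm high, standing beyond the +x end of the carrying base. Origin: centre of the underside.
- former: Bystander: dark turned steel former, 52 mm across at the foot, 68 mm high. Origin: centre of the underside.
- chuck_disc: Bystander: aluminium disc with a hub, 60 mm across, 34 mm high. Origin: centre of the underside.
- spun_bowl: Bystander: spun aluminium bowl, 110 mm across the rim, 45 mm high. Origin: centre of the underside.
- hammer: Bystander: hammer lying on the bench at the robot's left, 240 mm long along its x, head at +x about 90 mm wide.
- wrench: Bystander: spanner lying on the bench at the robot's right, 200 mm long along its x, about 45 mm wide.
- grease_tin: Bystander: red round tin, 68 mm across, 60 mm high, standing close to the carrying base's -y side. Origin: centre of the underside.
There are look-alikes about, which are no part of the job. There is more than one size of the blue_case; the one meant has the size given above. What is shaped like the yellow_case but orange is not meant.

How it is judged:
On the way, in this order (a step that is already met when the one before it is completed fails the run):
1. blue is locked down on green (z of blue_case in the frame of green_case between 0.056 and 0.063 m and horizontal distance between blue_case and green_case below 0.006 m and horizontal distance between blue_case_label_end and green_case_label_end below 0.006 m), for 0.2 s.
2. yellow is locked down on blue (z of yellow_case in the frame of blue_case between 0.046 and 0.053 m and horizontal distance between yellow_case and blue_case below 0.006 m and horizontal distance between yellow_case_label_end and blue_case_label_end below 0.006 m), for 0.2 s.
At the end, for the whole second after the job is handed in: Green locked on the carrying base, blue on green, yellow on blue: each within 6 mm sideways of the one below and at its locked height (+3/-4 mm), label ends of the cases within 6 mm of one another, all upright within 0.05 rad and at rest (all of step 1 and all of step 2 and z of green_case in the frame of carry_base between 0.008 and 0.015 m and horizontal distance between green_case and carry_base below 0.006 m and angle between each of green_case, blue_case, yellow_case's own z axis and vertical below 0.05 rad and linear speed of each of green_case, blue_case, yellow_case below 0.02 m/s); the robot touches nothing.
It fails at once if something else on the bench was moved by more than 25 mm (distance of any of roller, oil_bottle, former, chuck_disc, spun_bowl, hammer, wrench, grease_tin from where it was at the start of the episode above 0.025 m).
It fails at once if something else on the bench was tipped over (angle between any of roller, oil_bottle, former, chuck_disc, spun_bowl, hammer, wrench, grease_tin's own z axis and vertical above 0.5 rad).
It fails at once if a case was tilted more than 0.5 rad (angle between any of green_case, blue_case, yellow_case's own z axis and vertical above 0.5 rad).
It fails at once if a case was rammed onto the one below with over 80 N (contact force between blue_case and green_case above 80 N or contact force between yellow_case and blue_case above 80 N).
It fails at once if a case was dropped (fell freely by about 1 cm or more) ((linear speed of blue_case above 0.4 m/s and contact force between the fingers and blue_case below 0.5 N) or (linear speed of yellow_case above 0.4 m/s and contact force between the fingers and yellow_case below 0.5 N and contact force between the fingers and blue_case below 0.5 N)).
It also fails if it takes over 72 s, if anything falls off the work surface, if the arm or the gripper's body presses on something with over 40 N, if the wrist force passes 120 N, or if a joint passes its speed limit or range.

## Robot

A 6-joint arm with a two-finger parallel gripper is mounted at the origin on the work surface. World frame = base frame: x ahead of the robot, y to its left, z up, the work surface at z = 0. Lengths are in m, angles in rad, forces in N, time in s.
With the tool pointing down it reaches from about 0.4 to 0.825 m from the base axis. Payload 7 kg.
Tool frame: the origin (TCP) lies at the centre of the arm's flange, where the gripper is bolted on; the fingertips stand 178 mm ahead of it and the grasp point (between the pads) lies arm.tcp_to_grasp ahead of it (arm.tcp_to_grasp is the distance from the TCP to the grasp point, in m); z points along the fingers, y is the direction in which the jaws open and shut (so a half turn about z gives the same grasp; the last joint's range is limited). The gripper opens to 88 mm and grips with 3 to 60 N. Pads are 19 mm wide; open, the fingers measure 130 mm over their backs; the gripper's body (78 mm by 193 mm) begins 47 mm behind the grasp point.
Start: joints at [-0.911, 0.359, 0.012, 0, -1.224, -0.288], TCP at [0.245, -0.629, 0.405] pointing down, gripper open.
Joint ranges: [-3.07, 3.07], [-1.43, 2.12], [-1.02, 1.25], [-3.03, 1.67], [-3.05, -0], [-3.03, 3.03]. Speed limits (rad/s): [2.39, 2.39, 3.01, 3.14, 3.14, 3.14].

## Interface

Orientations are given as [roll, pitch, yaw] about the fixed x, y, z axes, in that order (R = Rz(yaw) Ry(pitch) Rx(roll)).
In Python, from station import arm gives the robot as it stands.
- The arm moves only by the tool move_arm, never from a script. Its argument "deltas" is a list of rows, each a list of 6 numbers: the shift along the world's x, y, z in mm, then the turn, a rotation vector about the world's x, y, z in degrees. In form: [[tx, ty, tz, ax, ay, az], ...]. A call has exactly 5 rows; each row shifts and turns the commanded pose from where the row before left it; what a row does not reach is not made up. A row lasts 1/12 s, in which the tool goes at most 41.7 mm and 7.16 degrees, less where a joint would pass 70% of its speed; a pose out of reach is approached as far as the arm can. A call with a gripper value outside its range is refused whole. "claw" is the closure in counts, from 0 (fully open) to 255 (shut), set as the call begins (left out, the last holds). The fingers move at their own pace and stop on an object; "squeeze" is the grip in N (left out, the last holds). Time passes only in rows, so rows that do not move let the fingers close, or fill a call up. It gives the time, the measured TCP pose, the force and the opening at its end, in the units of the state.
- arm.get_state(): the state, without advancing time (a new reading comes with each control period).
- arm.grab_frame(name): name is "side" or "top" or "wrist"; returns the picture (420x560x3 uint8, red, green, blue); there is no depth.
- arm.calibration(name): a dict with "intrinsics" (3x3 intrinsics, pixels), "k1" (the pictures are not rectified: a ray, as slopes to the right and down, at radius r is drawn at 1 + k1 r^2 times it, then the intrinsics apply), "T" (4x4, takes a point from camera to world coordinates); the wrist camera has in their place "mount" (4x4, takes a point from camera to tool coordinates, whose origin is the TCP and whose axes are the flange's). Camera axes: x right, y up, looking along -z (the intrinsics and any distortion apply to the point x, -y, -z); pixel columns grow to the right and rows downward; lengths in m; the calibration is good to about 2 mm. A picture is of the moment at which its call begins: read the wrist's pose just before it. calibration takes no time and is no camera call.
- arm.job_done(): hands the job in, once; it reports no verdict.
Trained networks look in the newest picture that a camera, given by its name, has taken for a name from the list of things; names that differ only in an ending like _2 or _b are one class to them, and where a whole thing is asked for, a point or a joint stands for the part that bears it (a point fixed in the world has none). Each returns a list of dicts, best first, with "score" (0 to 1); they miss things now and then, are a little off and sometimes report something else, mostly with a low value. They report only what shows in the picture. A call takes as long as a camera call. They do not tell look-alikes from the thing itself.
- arm.spot_in(thing, camera): "xy" ([column, row] in pixels, amid what is visible of it).
- arm.masks_of(thing, camera): "pixels" (420x560 bool, what is visible of it) and "xy" ([column, row] in pixels, amid what is visible of it).
- arm.spot_point(thing, camera): "xy" ([column, row] in pixels: a listed point, or the origin of a listed thing).
The state is a dict: "t": time; "q": joint angles; "qd": joint speeds; "joint_efforts": joint torques, N m; "eef_pos": TCP position; "ee_rot": TCP orientation; "force": force on the tool from outside, world axes, zero at the start; "moment": the same for the moment, N m; "width": finger opening in m.
Only numpy, scipy, OpenCV 4.12 (cv2) and the standard library are available. Lean on these libraries where they do the work, as an engineer would, in place of code of your own. Each camera call takes 0.05 s, during which the arm holds its last target. There are 200 camera calls.

## Working session

There is one attempt and no reset: what is moved stays moved. The work goes in short steps, Python scripts to look and compute and a tool call to move; the robot and the scene stay as the last step left them, time stands still between calls to the robot, and variables do not carry over. Pictures are saved under pics/ and viewed, about 8 in all and at most 12, crops included, and the job is handed in when it is done.

Besides the shell and the picture viewer there is one more tool, called after ">>>" as name(argument=value, ...) on one line, values as JSON. move_arm: Moves the arm, as the interface text tells. Its arguments: {"type":"object","properties":{"deltas":{"type":"array","items":{"type":"array","items":{"type":"number"}}},"claw":{"type":"number"},"squeeze":{"type":"number"}},"required":["deltas"]}

```bash
ls; mkdir -p pics
python3 - <<'E'
from station import arm
import cv2, numpy as np
print(arm.tcp_to_grasp, arm.get_state())
ims=[]
for n in ["side","top"]:
    f=arm.grab_frame(n); cv2.imwrite(f"pics/{n}0.png",f[:,:,::-1]); 
    c=arm.calibration(n); print(n,{k:np.round(v,4).tolist() for k,v in c.items()})
c=arm.calibration("wrist"); print({k:np.round(v,4).tolist() for k,v in c.items()})
E
```

```text
pics
0.1593 {'t': 0.0, 'q': array([-9.10884002e-01,  3.59351968e-01,  1.10812983e-02, -3.51208309e-04,
       -1.22410811e+00, -2.88113522e-01]), 'qd': array([-9.70227847e-05,  7.37439314e-04, -3.14153941e-03,  2.53215740e-04,
        2.77509491e-04, -5.86981125e-04]), 'joint_efforts': array([-3.02793469e-04, -5.82718313e+01,  2.93053383e+01,  6.99729905e+00,
        6.70801266e-03, -1.37453117e-04]), 'eef_pos': array([ 0.24515784, -0.62869494,  0.40375462]), 'ee_rot': array([ 3.13998160e+00, -1.33135234e-04, -2.76991334e+00]), 'force': array([0.42119818, 0.25625909, 0.10466656]), 'moment': array([-0.02433754,  0.00745406, -0.01536815]), 'width': 0.08751738429689791}
side {'intrinsics': [[401.1747, 0.0, 285.5242], [0.0, 401.1747, 205.4688], [0.0, 0.0, 1.0]], 'k1': -0.1088, 'T': [[-0.9776, 0.1179, -0.1745, 0.3307], [-0.2104, -0.5753, 0.7904, 0.8376], [-0.0072, 0.8094, 0.5872, 0.6946], [0.0, 0.0, 0.0, 1.0]]}
top {'intrinsics': [[446.1104, 0.0, 269.1759], [0.0, 446.1104, 213.4338], [0.0, 0.0, 1.0]], 'k1': -0.0495, 'T': [[0.0231, 0.9979, -0.0602, 0.4267], [-0.9997, 0.0231, -0.0015, 0.0061], [-0.0001, 0.0602, 0.9982, 1.272], [0.0, 0.0, 0.0, 1.0]]}
{'intrinsics': [[294.006, 0.0, 281.8617], [0.0, 294.006, 211.0758], [0.0, 0.0, 1.0]], 'k1': -0.0625, 'mount': [[0.0005, 0.9674, 0.2532, 0.0684], [1.0, -0.0004, -0.0005, -0.0008], [-0.0004, 0.2532, -0.9674, 0.0189], [0.0, 0.0, 0.0, 1.0]]}
```

View pics/top0.png

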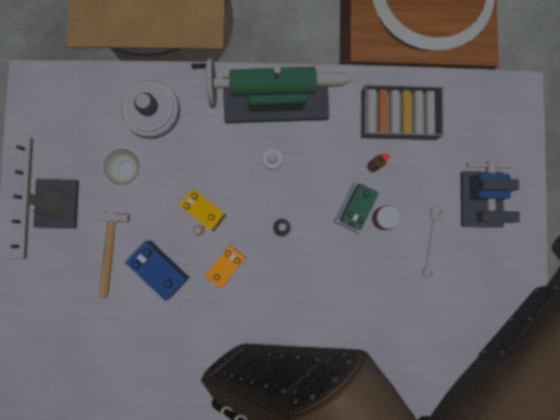

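View pics/side0.png

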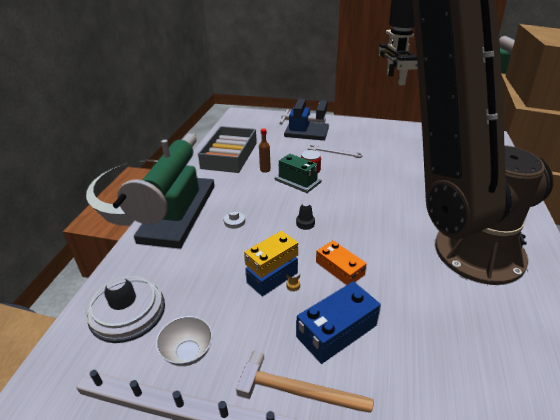

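Top view: yellow, perched on blue, at about (202,209), with the roller at (199,230). Green is at (358,208), the tin at (387,217) and the bottle at (378,162). The look-alikes are the big blue case at (157,270) and the orange one at (226,266). Next I'll get positions from this view.

```bash
cat > h.py <<'E'
from station import arm
import cv2, numpy as np
from scipy.spatial.transform import Rotation as R
def cam(n, st=None):
    c=arm.calibration(n)
    if n!="wrist": return c["intrinsics"],c["k1"],np.array(c["T"])
    st=st or arm.get_state(); T=np.eye(4); T[:3,:3]=R.from_euler("xyz",st["ee_rot"]).as_matrix(); T[:3,3]=st["eef_pos"]
    return c["intrinsics"],c["k1"],T@np.array(c["mount"])
def px2w(px,z,C):
    K,k1,T=C; d=np.linalg.inv(K)@np.array([px[0],px[1],1.]); rd=np.hypot(d[0],d[1]); r=rd
    for _ in range(20): r=rd/(1+k1*r*r)
    s=r/rd if rd>0 else 1; v=T[:3,:3]@np.array([d[0]*s,-d[1]*s,-1]); o=T[:3,3]
    return o+v*(z-o[2])/v[2]
def w2px(P,C):
    K,k1,T=C; p=(np.atleast_2d(P)-T[:3,3])@T[:3,:3]; u=np.c_[p[:,0]/-p[:,2],-p[:,1]/-p[:,2]]
    u=u*(1+k1*(u**2).sum(1,keepdims=True)); return u@K[:2,:2].T+K[:2,2]
LUGS=np.array([[-.035,.016],[-.035,-.016],[.035,0]])
def lugs_w(x,y,yaw,z):
    c,s=np.cos(yaw),np.sin(yaw); return np.c_[LUGS@np.array([[c,s],[-s,c]])+[x,y],np.full(3,z)]
E
python3 - <<'E'
from h import *
arm.grab_frame("top"); C=cam("top")
Z=dict(yellow_case=.1,blue_case=.03,green_case=.072,roller=.046,oil_bottle=.1,grease_tin=.06,former=.05,chuck_disc=.03,spun_bowl=.03,hammer=.01,wrench=.01,carry_base=.012)
for n,z in Z.items():
    for d in arm.masks_of(n,"top")[:3]:
        m=d["pixels"].astype(np.uint8); r=cv2.minAreaRect(cv2.findNonZero(m)) if m.sum()>3 else None
        w=[px2w(p,z,C)[:2]for p in cv2.boxPoints(r)]
        print(n,round(d["score"],2),np.round(d["xy"],1),m.sum(),"c",np.round(np.mean(w,0),3),"corn",np.round(w,3).tolist())
for n in ["yellow_case_label_end","green_case_label_end","yellow_case","green_case"]:
    for d in arm.spot_point(n,"top")[:3]: print("pt",n,round(d["score"],2),np.round(d["xy"],1),np.round(px2w(d["xy"],.057 if "y"==n[0] else .012,C),3))
E
```

```text
yellow_case 0.83 [224.6 266.9] 888 c [0.355 0.121] corn [[0.328, 0.177], [0.416, 0.112], [0.383, 0.066], [0.294, 0.13]]
yellow_case 0.67 [200.3 208.7] 977 c [0.504 0.187] corn [[0.515, 0.252], [0.564, 0.215], [0.494, 0.122], [0.445, 0.159]]
blue_case 0.93 [157.5 272.5] 2038 c [0.338 0.318] corn [[0.358, 0.414], [0.43, 0.349], [0.318, 0.222], [0.246, 0.286]]
green_case 0.92 [360.4 204.9] 1018 c [ 0.525 -0.234] corn [[0.483, -0.179], [0.593, -0.228], [0.566, -0.288], [0.457, -0.239]]
green_case 0.43 [375.8 160.6] 284 c [ 0.646 -0.283] corn [[0.641, -0.243], [0.682, -0.302], [0.652, -0.322], [0.611, -0.264]]
roller 0.41 [202.2 229.2] 38 c [0.449 0.193] corn [[0.438, 0.203], [0.463, 0.197], [0.46, 0.183], [0.434, 0.188]]
oil_bottle 0.55 [376.2 160.6] 243 c [ 0.641 -0.278] corn [[0.638, -0.242], [0.672, -0.297], [0.645, -0.314], [0.61, -0.259]]
grease_tin 0.94 [382.4 218.8] 539 c [ 0.496 -0.308] corn [[0.527, -0.27], [0.528, -0.347], [0.465, -0.347], [0.464, -0.27]]
former 0.76 [278.1 228. ] 129 c [ 0.463 -0.027] corn [[0.483, -0.006], [0.484, -0.047], [0.443, -0.048], [0.442, -0.007]]
ch
[... 384 characters left out ...]
 244.8] 947 c [0.378 0.449] corn [[0.496, 0.497], [0.498, 0.41], [0.26, 0.401], [0.258, 0.487]]
wrench 0.56 [430.5 242.4] 443 c [ 0.433 -0.46 ] corn [[0.34, -0.432], [0.529, -0.452], [0.527, -0.488], [0.337, -0.468]]
carry_base 0.82 [341.3 212.9] 349 c [ 0.525 -0.237] corn [[0.483, -0.172], [0.602, -0.229], [0.568, -0.301], [0.449, -0.244]]
pt yellow_case_label_end 0.91 [193.1 200.6] [0.53  0.217 0.057]
pt yellow_case_label_end 0.59 [234.2 256.4] [0.381 0.1   0.057]
pt green_case_label_end 0.72 [352.2 217.3] [ 0.497 -0.227  0.012]
pt yellow_case 0.75 [227.6 266.4] [0.354 0.117 0.057]
pt yellow_case 0.67 [203.5 211. ] [0.503 0.188 0.057]
pt green_case 0.76 [357.5 205.4] [ 0.531 -0.242  0.012]
```

>>> move_arm(deltas=[[19,26,0,0,0,0],[19,26,0,0,0,0],[19,26,0,0,0,0],[19,26,0,0,0,0],[19,26,0,0,0,0]])

```text
t: 1.37
eef_pos: [0.3407, -0.4977, 0.4047]
ee_rot: [-3.141, 0.0, -2.77]
force: [0.9, 0.4, 0.1]
width: 0.0877
```

>>> move_arm(deltas=[[19,26,0,0,0,0],[19,26,0,0,0,0],[19,26,0,0,0,0],[19,26,0,0,0,0],[19,26,0,0,0,0]])

```text
t: 1.78
eef_pos: [0.4358, -0.3675, 0.4049]
ee_rot: [-3.141, 0.0, -2.77]
force: [0.7, 0.0, -0.4]
width: 0.0874
```

>>> move_arm(deltas=[[19,26,0,0,0,0],[19,26,0,0,0,0],[19,26,0,0,0,0],[19,26,0,0,0,0],[0,0,0,0,0,0]])

```text
t: 2.2
eef_pos: [0.5138, -0.2615, 0.4048]
ee_rot: [-3.141, 0.001, -2.767]
force: [0.1, -1.2, 0.5]
width: 0.0873
```

Run:
```python
from h import *
s=arm.get_state(); print(s["t"],s["q"],s["eef_pos"],s["ee_rot"],s["qd"].max()); f=arm.grab_frame("wrist"); np.savez("green.npz",f=f,eef_pos=s["eef_pos"],ee_rot=s["ee_rot"])
cv2.imwrite("pics/w1.png",f[:,:,::-1])
```

```text
2.2 [-1.31720445e-01  1.97331195e-01 -2.10722780e-01 -3.50005975e-04
 -1.16155469e+00 -1.06384951e+00] [ 0.5138     -0.26148334  0.40475493] [-3.14129690e+00  1.19425329e-03 -2.76650519e+00] 0.08115053968858141
```

View pics/w1.png

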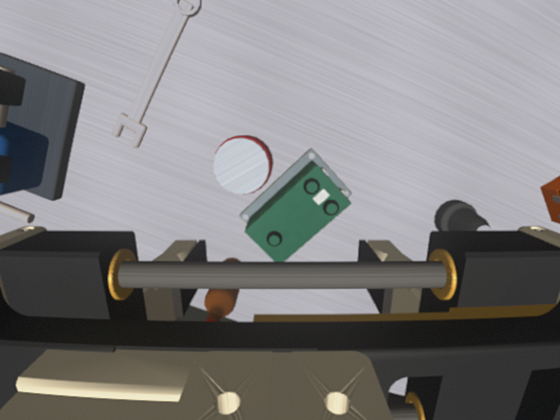

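The wrist view shows green clearly, with its lug pair at (312,186) and (331,208) and its single lug at (274,239). The tin is at (243,165) and the bottle lies beyond the +x end. I'll write a lug-fit helper.

```bash
cat >> h.py <<'E'
from scipy.optimize import minimize
A=np.linspace(0,2*np.pi,24,endpoint=False); CIRC=np.c_[np.cos(A),np.sin(A)]
def lugfit(f,C,guess,zlid,S=8):
    """pose (x,y,yaw) of a lid at height zlid from its three dark lugs"""
    x,y,yaw=guess; ctr=w2px(np.array([[x,y,zlid]]),C)[0]; W=70
    M=np.float32([[S,0,-S*(ctr[0]-W)],[0,S,-S*(ctr[1]-W)]])
    g=cv2.warpAffine(f.max(2).astype(np.float32),M,(2*W*S,2*W*S),flags=cv2.INTER_LINEAR)
    def poly(p,r0,r1):
        out=[]
        for l in lugs_w(*p,0):
            P=np.r_[np.c_[l[:2]+r0*CIRC,np.full(24,zlid)],np.c_[l[:2]+r1*CIRC,np.full(24,zlid+.007)]]
            q=(w2px(P,C)-ctr+W)*S; out.append(cv2.convexHull(np.round(q*16).astype(np.int32)))
        return out
    def score(v):
        p=(x+v[0]/1e3,y+v[1]/1e3,yaw+v[2]/50); s=0
        for a,b in zip(poly(p,.009,.006),poly(p,.0125,.0095)):
            i=np.zeros(g.shape,np.uint8); o=i.copy(); cv2.fillConvexPoly(i,a,1,shift=4); cv2.fillConvexPoly(o,b,1,shift=4)
            s+=g[i>0].mean()-np.median(g[(o>0)&(i==0)])
        return s
    r=min((minimize(score,v,method="Nelder-Mead",options=dict(initial_simplex=np.array(v)+np.array([[0,0,0],[4,0,0],[0,4,0],[0,0,4.]]),xatol=.02,fatol=.02)) for v in ([0,0,0],[5,0,0],[-5,0,0],[0,5,0],[0,-5,0.])),key=lambda r:r.fun)
    v=r.x; p=np.array([x+v[0]/1e3,y+v[1]/1e3,yaw+v[2]/50]); return p,r.fun
def guess3(pts,z,C):
    a,b,c=[px2w(p,z,C)[:2] for p in pts]; m=(a+b)/2; d=c-m; return [*((m+c)/2),np.arctan2(d[1],d[0])],np.linalg.norm(d)
E
python3 - <<'E'
from h import *
d=np.load("green.npz"); C=cam("wrist",d); f=d["f"]
g,L=guess3([(312,186),(331,208),(274,239)],.076,C); print(g,L)
p,s=lugfit(f,C,g,.072); print(p,np.degrees(p[2]),s, np.round(w2px(lugs_w(*p,.076),C),1))
E
```

```text
[np.float64(0.5277417394722175), np.float64(-0.23850067401545644), np.float64(-0.4476827083180518)] 0.07037256426273371
[ 0.52793864 -0.23862198 -0.44724429] -25.625210316279933 -87.3935317993164 [[330.9 207.9]
 [311.5 186.6]
 [274.  239. ]]
```

>>> move_arm(deltas=[[-1,32,0,0,0,2.2],[-1,32,0,0,0,2.2],[-1,32,0,0,0,2.2],[-1,32,0,0,0,2.2],[-1,32,0,0,0,2.2]])

```text
t: 2.67
eef_pos: [0.5055, -0.1043, 0.4048]
ee_rot: [-3.141, 0.0, -2.577]
force: [1.3, 0.3, 0.1]
width: 0.0875
```

>>> move_arm(deltas=[[-1,32,0,0,0,2.2],[-1,32,0,0,0,2.2],[-1,32,0,0,0,2.2],[-1,32,0,0,0,2.2],[-1,32,0,0,0,2.2]])

```text
t: 3.08
eef_pos: [0.5007, 0.0558, 0.405]
ee_rot: [-3.141, 0.001, -2.385]
force: [1.4, 0.2, -0.5]
width: 0.0877
```

>>> move_arm(deltas=[[-1,32,0,0,0,2.2],[-1,32,0,0,0,2.2],[-1,32,0,0,0,2.2],[-1,32,0,0,0,2.2],[0,0,0,0,0,0]])

```text
t: 3.5
eef_pos: [0.4974, 0.1865, 0.4047]
ee_rot: [-3.141, 0.001, -2.228]
force: [-0.4, -0.3, 0.3]
width: 0.0875
```

Run:
```python
from h import *
s=arm.get_state(); print(s["t"],s["q"],s["eef_pos"],s["ee_rot"]); f=arm.grab_frame("wrist"); np.savez("yellow.npz",f=f,eef_pos=s["eef_pos"],ee_rot=s["ee_rot"])
for n in ["roller","yellow_case","blue_case"]:
  for d in arm.masks_of(n,"wrist")[:3]: print(n,d["score"],d["xy"],d["pixels"].sum())
cv2.imwrite("pics/w2.png",f[:,:,::-1])
```

```text
3.5 [ 7.28137426e-01  1.21539720e-01 -3.03943174e-01 -9.59657271e-06
 -1.14428013e+00 -1.38494155e+00] [0.49741915 0.18652422 0.40466366] [-3.14141030e+00  1.01711873e-03 -2.22760432e+00]
roller 0.84 [321.1, 175.4] 351
yellow_case 0.88 [277.4, 203.8] 6181
yellow_case 0.71 [354.2, 74.0] 5931
blue_case 0.9 [448.9, 184.1] 10206
```

View pics/w2.png

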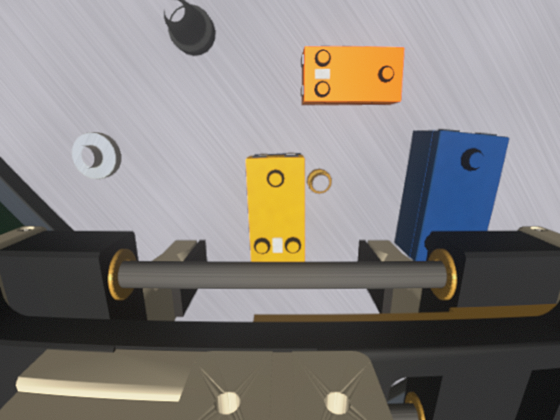

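Yellow is well aligned with the tool: single lug at (275,178), pair at (262,246) and (293,246). The roller ring is at (319,181), near blue's label end under yellow's single-lug end.

Run:
```python
from h import *
d=np.load("yellow.npz"); C=cam("wrist",d)
g,L=guess3([(262,246),(293,246),(275,178)],.101,C); p,s=lugfit(d["f"],C,g,.097); print(L,p,np.degrees(p[2]),s,w2px(lugs_w(*p,.101),C).round(1).tolist())
print("tool off (tool frame mm)", (R.from_euler("z",d["ee_rot"][2]).as_matrix().T@(np.r_[p[:2],0]-np.r_[d["eef_pos"][:2],0]))[:2]*1e3)
r=px2w((319,181),.046,C); b=p[2]+np.pi; v=r[:2]-p[:2]; print("roller",r,"in blue frame",R.from_euler("z",-b).apply([*v,0])*1e3)
```

```text
0.07068498687456085 [ 0.50753552  0.18961516 -2.20556479] -126.36955364788322 -208.7138214111328 [[261.5, 246.4], [292.4, 245.8], [275.1, 178.8]]
tool off (tool frame mm) [-8.62482697  6.12430511]
roller [0.45383292 0.20033274 0.046     ] in blue frame [-23.21526746  49.59724412   0.        ]
```

>>> move_arm(deltas=[[10,3,0,0,0,1.3],[0,0,-30,0,0,0],[0,0,-35,0,0,0],[0,0,-35,0,0,0],[0,0,-30,0,0,0]])

```text
t: 4.12
eef_pos: [0.5069, 0.1842, 0.2732]
ee_rot: [3.141, 0.0, -2.212]
force: [0.2, -0.7, -0.5]
width: 0.0879
```

>>> move_arm(deltas=[[0,0,-20,0,0,0],[0,0,-15,0,0,0],[0,0,0,0,0,0],[0,0,0,0,0,0],[0,0,0,0,0,0]])

```text
t: 4.53
eef_pos: [0.5078, 0.1857, 0.2409]
ee_rot: [-3.141, 0.001, -2.21]
force: [0.5, -0.3, 0.5]
width: 0.0877
```

Run:
```python
from h import *
s=arm.get_state(); f=arm.grab_frame("wrist"); print(s["eef_pos"],s["ee_rot"],s["force"])
g=arm.grab_frame("side"); cv2.imwrite("pics/w3.png",np.hstack([f[:,:,::-1][:300],cv2.resize(g[200:300,230:330,::-1],(300,300))])[:, 60:])
```

```text
[0.50780928 0.18566671 0.24085352] [-3.14095617e+00  1.31668522e-03 -2.21042460e+00] [ 0.51035867 -0.2778192   0.54865166]
```

View pics/w3.png

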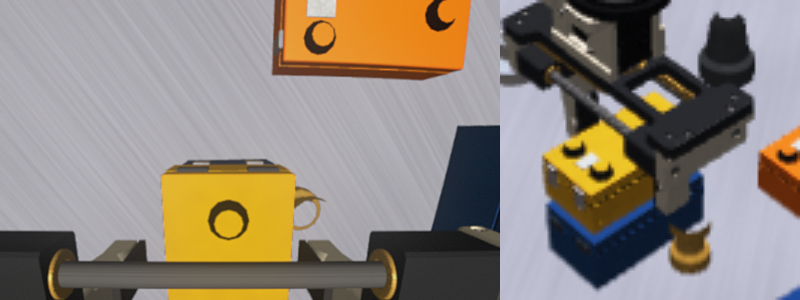

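The fingers straddle yellow, clear of the roller and above blue's lid. I'll correct the last 4 mm in y, then close gently.

>>> move_arm(deltas=[[0,4,-1,0,0,0],[0,0,0,0,0,0],[0,0,0,0,0,0],[0,0,0,0,0,0],[0,0,0,0,0,0]], claw=70, squeeze=25)

```text
t: 5.05
eef_pos: [0.5071, 0.1902, 0.2388]
ee_rot: [-3.142, 0.0, -2.209]
force: [-0.8, 0.0, 0.5]
width: 0.0647
```

>>> move_arm(deltas=[[0,0,0,0,0,0],[0,0,0,0,0,0],[0,0,0,0,0,0],[0,0,0,0,0,0],[0,0,0,0,0,0]], claw=140, squeeze=25)

```text
t: 5.47
eef_pos: [0.5072, 0.1902, 0.2387]
ee_rot: [-3.142, 0.0, -2.21]
force: [0.3, 0.1, 1.4]
width: 0.0582
```

>>> move_arm(deltas=[[0,0,3,0,0,0],[0,0,4,0,0,0],[0,0,6,0,0,0],[0,0,6,0,0,0],[0,0,6,0,0,0]])

```text
t: 5.88
eef_pos: [0.5072, 0.1901, 0.2644]
ee_rot: [-3.142, 0.0, -2.21]
force: [0.3, 0.5, -3.1]
width: 0.0583
```

>>> move_arm(deltas=[[0,0,12,0,0,3],[0,0,14,0,0,6.5],[5,-10,0,0,0,6.5],[5,-10,0,0,0,6.5],[5,-10,0,0,0,6.5]])

```text
t: 6.3
eef_pos: [0.5223, 0.1599, 0.2907]
ee_rot: [-3.141, 0.001, -1.697]
force: [0.4, -0.1, -3.3]
width: 0.0578
```

>>> move_arm(deltas=[[5,-10,0,0,0,6.5],[5,-10,0,0,0,6.5],[5,-10,0,0,0,6.5],[5,-10,0,0,0,6.5],[5,-10,0,0,0,6.5]])

```text
t: 6.72
eef_pos: [0.5474, 0.1096, 0.2903]
ee_rot: [-3.141, 0.0, -1.131]
force: [-0.3, -0.8, -2.6]
width: 0.0581
```

>>> move_arm(deltas=[[5,-10,0,0,0,6.5],[5,-10,0,0,0,6.5],[5,-10,0,0,0,6.5],[8,-15,0,0,0,6.5],[0,0,0,0,0,6.5]])

```text
t: 7.13
eef_pos: [0.571, 0.0635, 0.2902]
ee_rot: [-3.142, -0.001, -0.564]
force: [1.6, 0.8, -3.3]
width: 0.0578
```

>>> move_arm(deltas=[[0,0,-15,0,0,6],[0,0,-20,0,0,0],[0,0,-20,0,0,0],[0,0,-20,0,0,0],[0,0,-10,0,0,0]])

```text
t: 7.55
eef_pos: [0.5695, 0.0648, 0.203]
ee_rot: [3.14, 0.002, -0.465]
force: [-0.7, 0.5, -3.1]
width: 0.0582
```

>>> move_arm(deltas=[[0,0,-8,0,0,0],[0,0,-5,0,0,0],[0,0,-4,0,0,0],[0,0,0,0,0,0],[0,0,0,0,0,0]])

```text
t: 7.97
eef_pos: [0.5705, 0.0653, 0.1883]
ee_rot: [-3.141, -0.001, -0.464]
force: [1.0, 0.2, -2.7]
width: 0.0577
```

>>> move_arm(deltas=[[0,0,-2,0,0,0],[0,0,-2,0,0,0],[0,0,-1.5,0,0,0],[0,0,-1,0,0,0],[0,0,0,0,0,0]])

```text
t: 8.38
eef_pos: [0.5702, 0.0652, 0.1817]
ee_rot: [-3.142, -0.0, -0.464]
force: [-0.5, 0.4, 4.0]
width: 0.0578
```

>>> move_arm(deltas=[[0,0,0,0,0,0],[0,0,0,0,0,0],[0,0,0,0,0,0],[0,0,0,0,0,0],[0,0,20,0,0,0]], claw=0)

```text
t: 8.8
eef_pos: [0.5689, 0.0646, 0.1982]
ee_rot: [3.137, 0.004, -0.465]
force: [0.1, -0.2, -0.0]
width: 0.0849
```

>>> move_arm(deltas=[[0,0,35,0,0,0],[0,0,35,0,0,6.5],[-5,10,35,0,0,6.5],[-5,10,35,0,0,6.5],[-5,10,20,0,0,6.5]])

```text
t: 9.22
eef_pos: [0.5556, 0.0954, 0.3655]
ee_rot: [-3.14, -0.005, -0.005]
force: [1.1, -0.0, 0.0]
width: 0.0874
```

>>> move_arm(deltas=[[-5,10,10,0,0,6.5],[-5,10,0,0,0,6.5],[-5,10,0,0,0,6.5],[-5,10,0,0,0,6.5],[-5,10,0,0,0,6.5]])

```text
t: 9.63
eef_pos: [0.5299, 0.1455, 0.3713]
ee_rot: [-3.142, -0.0, 0.562]
force: [0.5, 0.5, 0.3]
width: 0.0878
```

>>> move_arm(deltas=[[-5,10,10,0,0,6.5],[-5,10,0,0,0,6.5],[-7,12,0,0,0,6.5],[-6,12,0,0,0,2.2],[0,0,0,0,0,0]])

```text
t: 10.05
eef_pos: [0.5065, 0.1904, 0.3813]
ee_rot: [-3.141, -0.001, 0.939]
force: [-0.9, 0.6, 0.0]
width: 0.0877
```

Run:
```python
from h import *
arm.grab_frame("wrist"); s=arm.get_state(); print(s["t"],s["q"],s["eef_pos"],s["ee_rot"]); f=arm.grab_frame("wrist"); np.savez("blue.npz",f=f,eef_pos=s["eef_pos"],ee_rot=s["ee_rot"])
C=cam("wrist",s)
p,sc=lugfit(f,C,(.5075,.1896,.936),.05); print(p,np.degrees(p[2]),sc,w2px(lugs_w(*p,.054),C).round(1).tolist())
cv2.imwrite("pics/w4.png",f[:,:,::-1])
```

```text
10.1 [ 7.20553982e-01  1.56376262e-01 -3.18234796e-01 -2.91778342e-05
 -1.09589047e+00  1.78688946e+00] [0.50685633 0.1898082  0.38125165] [ 3.14155479e+00 -2.93508770e-04  9.36633788e-01]
[0.50697168 0.19129235 0.94646602] 54.22850830946999 -131.36093139648438 [[266.6, 228.9], [295.7, 228.7], [280.5, 164.8]]
```

View pics/w4.png

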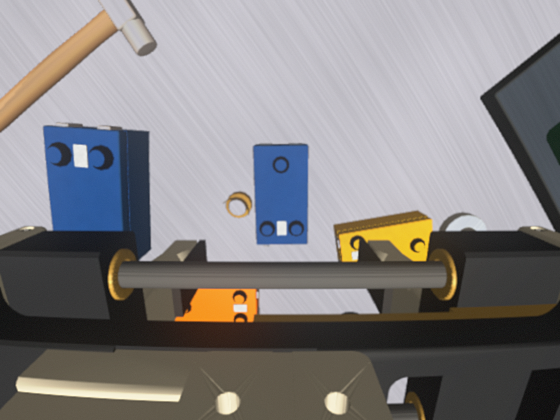

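Yellow now stands aside at bottom right. Blue shows its lugs at (267,229), (296,229) and (281,165), and the roller is at (239,206). Next is the roller's position along blue.

Run:
```python
from h import *
d=np.load("blue.npz"); C=cam("wrist",d); p=np.array([.5070,.1913,.9465])
for px,z in [((239,204),.046),((239,208),.03),((238,212),.01)]:
    r=px2w(px,z,C); print(R.from_euler("z",-p[2]).apply([*(r[:2]-p[:2]),0])*1e3)
m=np.array(d["f"])[190:225,222:256].astype(np.uint8); cv2.imwrite("pics/roller.png",cv2.resize(m[:,:,::-1],None,fx=12,fy=12,interpolation=cv2.INTER_CUBIC))
```

```text
[-8.40978903 46.43683258  0.        ]
[-16.94207994  49.09374749   0.        ]
[-27.01045681  53.63398964   0.        ]
```

View pics/roller.png

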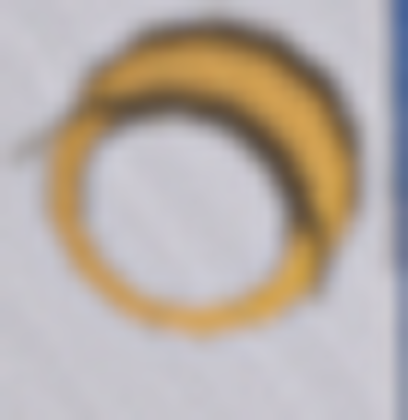

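The ring's height is ambiguous, but the roller lies somewhere between x = -8 and -27 mm in blue's frame. I'll grip blue at x = +22 mm, clear of it.

>>> move_arm(deltas=[[6,10,-20,0,0,0.6],[7,9,-35,0,0,0],[0,0,-35,0,0,0],[0,0,-30,0,0,0],[0,0,0,0,0,0]])

```text
t: 10.57
eef_pos: [0.5185, 0.2062, 0.2553]
ee_rot: [-3.138, 0.009, 0.943]
force: [-0.8, -1.3, -0.8]
width: 0.0876
```

>>> move_arm(deltas=[[0,0,-20,0,0,0],[0,0,0,0,0,0],[0,0,0,0,0,0],[0,0,0,0,0,0],[0,0,0,0,0,0]])

```text
t: 10.98
eef_pos: [0.5207, 0.2083, 0.243]
ee_rot: [3.141, -0.002, 0.946]
force: [0.8, 0.5, 0.4]
width: 0.0874
```

Run:
```python
from h import *
s=arm.get_state(); f=arm.grab_frame("wrist"); print(s["eef_pos"],s["ee_rot"],s["force"])
g=arm.grab_frame("side"); cv2.imwrite("pics/w5.png",np.hstack([f[:,:,::-1][:300],cv2.resize(g[200:310,225:335,::-1],(300,300))])[:, 60:])
```

```text
[0.52074928 0.20834717 0.24303381] [ 3.14077959e+00 -2.49031628e-03  9.45862174e-01] [0.76238465 0.4801357  0.38295789]
```

View pics/w5.png

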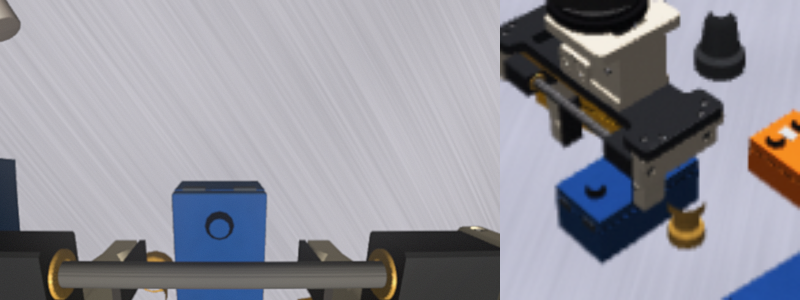

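Left: the roller's near edge peeks out at (215,251) in full-image pixels, just beside the left finger. I need to check clearance before descending.

Run:
```python
from h import *
s=arm.get_state(); C=cam("wrist",s); f=arm.grab_frame("wrist"); p=np.array([.5070,.1913,.9465])
B=lambda r:(R.from_euler("z",-p[2]).apply([*(r[:2]-p[:2]),0])*1e3)[:2].round(1)
for z in (0,.01,.02,.03,.046): print(z,"top edge",B(px2w((215,251),z,C)),"right edge",B(px2w((229,256),z,C)))
print("tool",B(s["eef_pos"]))
# footprint of the finger at x=22+-10,y=44..65 at a few heights
d=np.load("blue.npz"); C2=cam("wrist",d)
for z in (0,.02,.046):
  for nm,px in dict(ringtop=(240,192),ringright=(251.5,203),ringleft=(226,205),ringbot=(238,217)).items(): print(z,nm,B(px2w(px,z,C2)),end=" ")
  print()
d=np.load("yellow.npz"); C3=cam("wrist",d); m=d["f"][160:205,300:345]
cv2.imwrite("pics/r2.png",np.hstack([cv2.resize(m[:,:,::-1].astype(np.uint8),(400,400),interpolation=2),cv2.resize(f[235:265,200:240,::-1],(400,300),interpolation=2)[:,:] if 0 else cv2.resize(f[230:270,200:240,::-1],(400,400),interpolation=2)]))
for z in (0,.02,.046): print(z,B(px2w((319,181),z,C3)))
```

```text
0 top edge [-3.1 53.3] right edge [-7.5 41.9]
0.01 top edge [ 1.  50.8] right edge [-3.2 40. ]
0.02 top edge [ 5.1 48.4] right edge [ 1.1 38.1]
0.03 top edge [ 9.2 45.9] right edge [ 5.4 36.1]
0.046 top edge [15.7 42. ] right edge [12.3 33. ]
tool [21.7 -1. ]
0 ringtop [-3.7 51.5] 0 ringright [-18.   37.5] 0 ringleft [-20.3  70.1] 0 ringbot [-36.3  55.5] 
0.02 ringtop [ 0.1 48.6] 0.02 ringright [-13.4  35.4] 0.02 ringleft [-15.6  66.1] 0.02 ringbot [-30.6  52.4] 
0.046 ringtop [ 5.1 44.7] 0.046 ringright [-7.4 32.6] 0.046 ringleft [-9.4 61. ] 0.046 ringbot [-23.3  48.3] 
0 [-14.7  54.5]
0.02 [-17.9  52.1]
0.046 [-22.1  48.9]
```

View pics/r2.png

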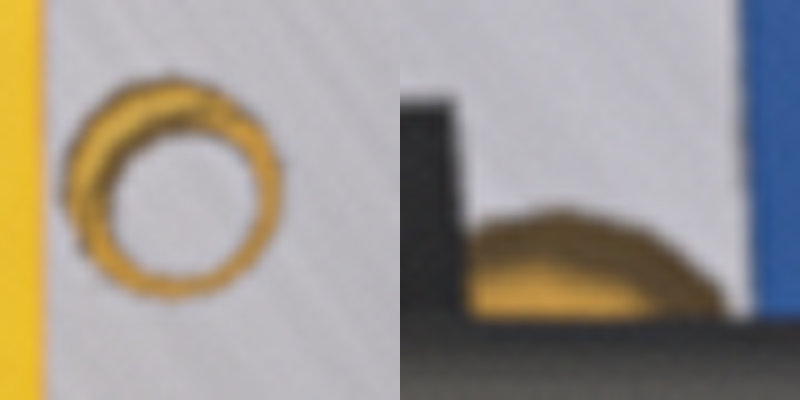

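Both views agree that the roller's foot edge is at x ≈ -3.5 mm in blue's frame, and the finger starts at about +12 mm. It's clear to descend and grip.

>>> move_arm(deltas=[[-1,1,-20,0,0,0],[0,0,-20,0,0,0],[0,0,-12,0,0,0],[0,0,-6,0,0,0],[0,0,0,0,0,0]])

```text
t: 11.55
eef_pos: [0.5189, 0.2089, 0.1822]
ee_rot: [-3.141, 0.002, 0.946]
force: [-0.7, 0.0, 0.4]
width: 0.0877
```

>>> move_arm(deltas=[[0,0,0,0,0,0],[0,0,0,0,0,0],[0,0,0,0,0,0],[0,0,0,0,0,0],[0,0,0,0,0,0]], claw=60, squeeze=45)

```text
t: 11.97
eef_pos: [0.5193, 0.2092, 0.1838]
ee_rot: [3.141, -0.001, 0.946]
force: [0.8, 0.3, -0.1]
width: 0.0677
```

>>> move_arm(deltas=[[0,0,0,0,0,0],[0,0,0,0,0,0],[0,0,0,0,0,0],[0,0,0,0,0,0],[0,0,0,0,0,0]], claw=140)

```text
t: 12.38
eef_pos: [0.5193, 0.2092, 0.1834]
ee_rot: [3.141, -0.0, 0.946]
force: [-1.3, 0.1, 2.2]
width: 0.0576
```

>>> move_arm(deltas=[[0,0,3,0,0,0],[0,0,5,0,0,0],[0,0,8,0,0,0],[0,0,10,0,0,0],[0,0,0,0,0,0]])

```text
t: 12.8
eef_pos: [0.5199, 0.2096, 0.2115]
ee_rot: [3.141, -0.003, 0.946]
force: [-0.4, 0.3, -4.0]
width: 0.058
```

>>> move_arm(deltas=[[0,0,15,0,0,0],[0,0,25,0,0,0],[0,0,25,0,0,0],[0,-5,25,0,0,-3],[2,-20,0,0,0,-5]])

```text
t: 13.22
eef_pos: [0.5228, 0.1864, 0.3048]
ee_rot: [3.139, -0.009, 0.808]
force: [1.6, 0.9, -3.1]
width: 0.0578
```

>>> move_arm(deltas=[[2,-28,0,0,0,-5],[2,-28,0,0,0,-5],[2,-28,0,0,0,-5],[2,-28,0,0,0,-5],[2,-28,0,0,0,-5]])

```text
t: 13.63
eef_pos: [0.5309, 0.0429, 0.2995]
ee_rot: [-3.141, -0.001, 0.366]
force: [1.4, 0.7, -4.0]
width: 0.0579
```

>>> move_arm(deltas=[[2,-28,0,0,0,-5],[2,-28,0,0,0,-5],[2,-28,0,0,0,-5],[2,-28,0,0,0,-5],[2,-28,0,0,0,-5]])

```text
t: 14.05
eef_pos: [0.5409, -0.0972, 0.2995]
ee_rot: [-3.141, -0.0, -0.071]
force: [-0.4, 0.7, -4.9]
width: 0.0578
```

>>> move_arm(deltas=[[2,-28,0,0,0,-5],[2,-28,0,0,0,-5],[1,-28,0,0,0,-5],[1,-28,0,0,0,-5],[0,-20,0,0,0,-2]])

```text
t: 14.47
eef_pos: [0.5469, -0.2299, 0.2993]
ee_rot: [3.142, -0.0, -0.456]
force: [0.3, -0.3, -4.6]
width: 0.0575
```

>>> move_arm(deltas=[[0,0,0,0,0,0],[0,0,0,0,0,0],[0,0,0,0,0,0],[0,0,0,0,0,0],[0,0,0,0,0,0]])

```text
t: 14.88
eef_pos: [0.5473, -0.227, 0.2993]
ee_rot: [-3.141, -0.0, -0.449]
force: [0.1, -0.2, -3.2]
width: 0.0577
```

>>> move_arm(deltas=[[0,-11,0,0,0,0],[0,-10,0,0,0,0],[0,0,-10,0,0,0],[0,0,-10,0,0,0],[0,0,-8,0,0,0]])

```text
t: 15.3
eef_pos: [0.5467, -0.249, 0.2696]
ee_rot: [3.142, 0.001, -0.451]
force: [-0.6, 0.3, -4.4]
width: 0.0579
```

>>> move_arm(deltas=[[0,0,-4,0,0,0],[0,0,0,0,0,0],[0,0,0,0,0,0],[0,0,0,0,0,0],[0,0,0,0,0,0]])

```text
t: 15.72
eef_pos: [0.5474, -0.2488, 0.2676]
ee_rot: [-3.141, -0.001, -0.45]
force: [0.1, 0.3, -3.8]
width: 0.0577
```

>>> move_arm(deltas=[[0,0.8,-2,0,0,0.1],[0,0,-2,0,0,0],[0,0,-1,0,0,0],[0,0,-1,0,0,0],[0,0,0,0,0,0]])

```text
t: 16.13
eef_pos: [0.5471, -0.2481, 0.2609]
ee_rot: [3.141, 0.0, -0.449]
force: [-0.4, -0.2, -4.5]
width: 0.0575
```

>>> move_arm(deltas=[[0,0,-1,0,0,0],[0,0,-1,0,0,0],[0,0,-1,0,0,0],[0,0,0,0,0,0],[0,0,0,0,0,0]])

```text
t: 16.55
eef_pos: [0.5472, -0.2481, 0.2581]
ee_rot: [3.142, 0.0, -0.449]
force: [0.2, -0.1, -3.7]
width: 0.0579
```

Already 4 mm past first lug contact with no resistance, so it's entering the recesses.

>>> move_arm(deltas=[[0,0,-1,0,0,0],[0,0,-1,0,0,0],[0,0,-0.7,0,0,0],[0,0,0,0,0,0],[0,0,0,0,0,0]])

```text
t: 16.97
eef_pos: [0.5472, -0.2481, 0.2554]
ee_rot: [3.142, 0.0, -0.449]
force: [-0.7, 1.1, -3.6]
width: 0.0578
```

Run:
```python
from h import *
s=arm.get_state(); print(s["eef_pos"],s["ee_rot"],s["force"],s["moment"])
```

```text
[ 0.54718495 -0.24805827  0.25540318] [ 3.14156052e+00  9.23623975e-05 -4.48506599e-01] [-0.7201667   1.09900246 -3.59671026] [-0.05956207  0.05659931 -0.03662804]
```

>>> move_arm(deltas=[[0,0,-0.5,0,0,0],[0,0,-0.5,0,0,0],[0,0,0,0,0,0],[0,0,0,0,0,0],[0,0,0,0,0,0]])

```text
t: 17.38
eef_pos: [0.5472, -0.248, 0.2554]
ee_rot: [3.142, -0.0, -0.448]
force: [-3.2, 2.5, 6.0]
width: 0.0578
```

Seated: z stopped at 0.2554 and the force rose to +6 N. Now release and check with the wrist camera.

>>> move_arm(deltas=[[0,0,0,0,0,0],[0,0,0,0,0,0],[0,0,0,0,0,0],[0,0,0,0,0,0],[0,0,15,0,0,0]], claw=0)

```text
t: 17.8
eef_pos: [0.5463, -0.2479, 0.2669]
ee_rot: [3.141, 0.005, -0.449]
force: [-0.5, -0.1, -0.3]
width: 0.0846
```

>>> move_arm(deltas=[[0,0,35,0,0,0],[-5,2,40,0,0,0],[-5,2,40,0,0,0],[-5,3,40,0,0,0],[-5,2,27,0,0,0]])

```text
t: 18.22
eef_pos: [0.5271, -0.2392, 0.4558]
ee_rot: [-3.141, -0.004, -0.448]
force: [0.5, 0.8, 0.4]
width: 0.0876
```

>>> move_arm(deltas=[[0,0,0,0,0,0],[0,0,0,0,0,0],[0,0,0,0,0,0],[0,0,0,0,0,0],[0,0,0,0,0,0]])

```text
t: 18.63
eef_pos: [0.5272, -0.2391, 0.45]
ee_rot: [3.141, 0.002, -0.449]
force: [-0.1, -0.0, -0.4]
width: 0.0874
```

Run:
```python
from h import *
s=arm.get_state(); print(s["t"],s["q"],s["eef_pos"],s["ee_rot"]); f=arm.grab_frame("wrist"); np.savez("blue2.npz",f=f,eef_pos=s["eef_pos"],ee_rot=s["ee_rot"])
C=cam("wrist",s)
p,sc=lugfit(f,C,(.5279,-.2386,-.4472),.122); print(p,np.degrees(p[2]),sc,w2px(lugs_w(*p,.126),C).round(1).tolist())
g=arm.grab_frame("side")
cv2.imwrite("pics/w6.png",np.hstack([f[:300,130:430,::-1],cv2.resize(g[130:200,260:360,::-1],(428,300),interpolation=2)]))
```

```text
18.6333 [-8.80942078e-02  1.75620963e-01 -1.33784568e-01 -1.56163560e-04
 -1.26389215e+00  1.21031254e+00] [ 0.52719789 -0.23908037  0.45001473] [ 3.14084954e+00  2.39305033e-03 -4.48626247e-01]
[ 0.52791592 -0.23982471 -0.44622358] -25.566727909412513 -123.73631286621094 [[266.5, 230.0], [295.8, 230.0], [281.0, 165.5]]
```

View pics/w6.png

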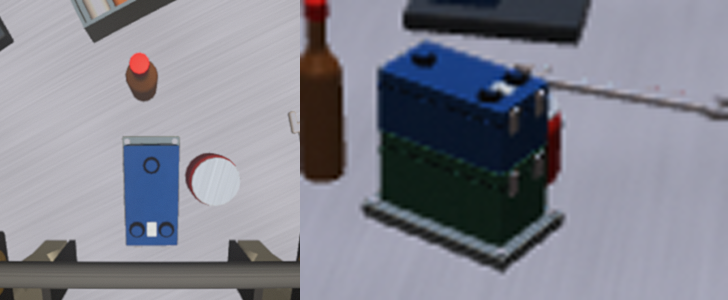

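Blue is seated flush on green, with labels at the same end: its lug pair is at (266,230) and (296,230), single at (281,166), almost the same pixels as before the pick. Now for yellow.

>>> move_arm(deltas=[[4,30,0,0,0,0],[4,30,0,0,0,0],[4,30,-5,0,0,0],[4,30,-10,0,0,0],[4,30,-10,0,0,0]])

```text
t: 19.15
eef_pos: [0.5473, -0.0878, 0.426]
ee_rot: [3.142, -0.0, -0.449]
force: [0.3, 0.1, 0.0]
width: 0.0878
```

>>> move_arm(deltas=[[4,30,-15,0,0,0],[4,30,-15,0,0,0],[4,30,-15,0,0,0],[4,30,-10,0,0,-0.5],[7,34,-2,0,0,-0.5]])

```text
t: 19.57
eef_pos: [0.5693, 0.0659, 0.3668]
ee_rot: [3.139, 0.003, -0.467]
force: [0.5, -0.5, 0.3]
width: 0.088
```

>>> move_arm(deltas=[[0,0,0,0,0,0],[0,0,0,0,0,0],[0,0,0,0,0,0],[0,0,0,0,0,0],[0,0,0,0,0,0]])

```text
t: 19.98
eef_pos: [0.5701, 0.064, 0.3696]
ee_rot: [-3.142, -0.0, -0.467]
force: [-0.8, -0.9, 1.4]
width: 0.0874
```

Run:
```python
from h import *
s=arm.get_state(); print(s["t"],s["eef_pos"],s["ee_rot"]); f=arm.grab_frame("wrist"); C=cam("wrist",s)
p,sc=lugfit(f,C,(.5702,.0652,-.464),.04); print(p,np.degrees(p[2]),sc,w2px(lugs_w(*p,.044),C).round(1).tolist())
for q in [(.5702,.0652,-.464+np.pi)]: print("reversed",lugfit(f,C,q,.04))
```

```text
19.9833 [0.57008797 0.06401914 0.36958902] [-3.14155768e+00 -7.85102738e-05 -4.67040028e-01]
[ 0.56930134  0.06461847 -0.45922299] -26.311539244993885 -200.67579650878906 [[266.6, 232.1], [295.7, 231.9], [280.6, 168.0]]
reversed (array([0.56545825, 0.06478087, 3.1200706 ]), np.float64(-145.1858367919922))
```

>>> move_arm(deltas=[[-1,0.5,-30,0,0,0.4],[0,0,-40,0,0,0],[0,0,-40,0,0,0],[0,0,-40,0,0,0],[0,0,-20,0,0,0]])

```text
t: 20.45
eef_pos: [0.5675, 0.064, 0.1955]
ee_rot: [3.139, 0.003, -0.461]
force: [-0.6, -0.2, 0.1]
width: 0.0876
```

>>> move_arm(deltas=[[0,0,-10,0,0,0],[0,0,-5,0,0,0],[0,0,0,0,0,0],[0,0,0,0,0,0],[0,0,0,0,0,0]], squeeze=35)

```text
t: 20.87
eef_pos: [0.57, 0.0656, 0.1863]
ee_rot: [-3.139, -0.002, -0.459]
force: [1.1, -0.8, -0.5]
width: 0.088
```

>>> move_arm(deltas=[[0,0,0,0,0,0],[0,0,0,0,0,0],[0,0,0,0,0,0],[0,0,0,0,0,0],[0,0,0,0,0,0]], claw=60)

```text
t: 21.28
eef_pos: [0.5692, 0.0655, 0.1847]
ee_rot: [-3.141, -0.0, -0.459]
force: [0.3, -0.6, 0.2]
width: 0.0675
```

>>> move_arm(deltas=[[0,0,0,0,0,0],[0,0,0,0,0,0],[0,0,0,0,0,0],[0,0,0,0,0,0],[0,0,0,0,0,0]], claw=140)

```text
t: 21.7
eef_pos: [0.5692, 0.0655, 0.1844]
ee_rot: [3.142, 0.0, -0.459]
force: [-0.5, -0.1, 0.2]
width: 0.0577
```

>>> move_arm(deltas=[[0,0,3,0,0,0],[0,0,5,0,0,0],[0,0,8,0,0,0],[0,0,10,0,0,0],[0,0,0,0,0,0]])

```text
t: 22.12
eef_pos: [0.57, 0.0657, 0.2129]
ee_rot: [-3.139, -0.002, -0.458]
force: [-0.3, -0.2, -2.8]
width: 0.0578
```

>>> move_arm(deltas=[[0,0,20,0,0,0],[0,0,30,0,0,0],[0,0,35,0,0,0],[-2,-15,35,0,0,0],[-4,-25,7,0,0,0]])

```text
t: 22.53
eef_pos: [0.5651, 0.0267, 0.3442]
ee_rot: [-3.135, -0.008, -0.456]
force: [2.1, 0.6, -1.6]
width: 0.0578
```

>>> move_arm(deltas=[[-4,-28,0,0,0,0],[-4,-28,0,0,0,0],[-4,-28,0,0,0,0],[-4,-28,0,0,0,0],[-4,-28,0,0,0,0]])

```text
t: 22.95
eef_pos: [0.5425, -0.1158, 0.338]
ee_rot: [-3.141, -0.001, -0.459]
force: [0.1, 0.1, -2.9]
width: 0.058
```

>>> move_arm(deltas=[[-4,-28,0,0,0,0],[-4,-28,0,0,0,0],[-4,-28,0,0,0,0],[-3,-25,0,0,0,0.7],[0,-12,0,0,0,0]])

```text
t: 23.37
eef_pos: [0.5272, -0.2379, 0.3377]
ee_rot: [3.141, -0.0, -0.448]
force: [-0.1, 0.3, -2.6]
width: 0.0576
```

>>> move_arm(deltas=[[0,0,0,0,0,0],[0,0,0,0,0,0],[0,0,0,0,0,0],[0,0,0,0,0,0],[0,0,0,0,0,0]])

```text
t: 23.78
eef_pos: [0.5284, -0.2347, 0.3376]
ee_rot: [-3.141, -0.0, -0.446]
force: [-0.1, 0.2, -3.0]
width: 0.0577
```

>>> move_arm(deltas=[[-0.6,-4.2,0,0,0,0],[0,0,-10,0,0,0],[0,0,-8,0,0,0],[0,0,-2,0,0,0],[0,0,0,0,0,0]])

```text
t: 24.2
eef_pos: [0.5271, -0.2396, 0.3159]
ee_rot: [3.141, 0.003, -0.447]
force: [0.7, -0.0, -2.1]
width: 0.0579
```

>>> move_arm(deltas=[[0,0,0,0,0,0],[0,0,0,0,0,0],[0,0,0,0,0,0],[0,0,0,0,0,0],[0,0,0,0,0,0]])

```text
t: 24.62
eef_pos: [0.5277, -0.2398, 0.3177]
ee_rot: [-3.141, -0.0, -0.447]
force: [-0.1, -0.3, -2.1]
width: 0.0579
```

>>> move_arm(deltas=[[0,0.8,-2,0,0,0],[0,0,-2,0,0,0],[0,0,-1,0,0,0],[0,0,-1,0,0,0],[0,0,0,0,0,0]])

```text
t: 25.03
eef_pos: [0.5275, -0.2389, 0.3111]
ee_rot: [3.141, 0.001, -0.447]
force: [0.2, -0.4, -2.2]
width: 0.0579
```

>>> move_arm(deltas=[[0,0,-1,0,0,0],[0,0,-1,0,0,0],[0,0,-0.7,0,0,0],[0,0,0,0,0,0],[0,0,0,0,0,0]])

```text
t: 25.45
eef_pos: [0.5276, -0.239, 0.3087]
ee_rot: [3.142, 0.0, -0.447]
force: [-0.3, -0.3, -2.7]
width: 0.0576
```

>>> move_arm(deltas=[[0,0,-1,0,0,0],[0,0,-0.7,0,0,0],[0,0,-0.5,0,0,0],[0,0,0,0,0,0],[0,0,0,0,0,0]])

```text
t: 25.87
eef_pos: [0.5276, -0.239, 0.3065]
ee_rot: [3.142, 0.0, -0.447]
force: [0.1, -0.5, -3.4]
width: 0.0577
```

>>> move_arm(deltas=[[0,0,-0.5,0,0,0],[0,0,-0.4,0,0,0],[0,0,0,0,0,0],[0,0,0,0,0,0],[0,0,0,0,0,0]])

```text
t: 26.28
eef_pos: [0.5276, -0.239, 0.3065]
ee_rot: [3.142, -0.001, -0.447]
force: [-2.2, 2.2, 5.5]
width: 0.0576
```

Yellow is seated: z stopped at 0.3065 (0.3064 expected) and the force rose to +5.5 N. Release, raise and check.

>>> move_arm(deltas=[[0,0,0,0,0,0],[0,0,0,0,0,0],[0,0,0,0,0,0],[0,0,0,0,0,0],[0,0,15,0,0,0]], claw=0)

```text
t: 26.7
eef_pos: [0.5267, -0.2387, 0.318]
ee_rot: [3.141, 0.005, -0.447]
force: [0.2, 0.4, 0.6]
width: 0.0846
```

>>> move_arm(deltas=[[0,0,35,0,0,0],[0,0,40,0,0,0],[0,0,40,0,0,0],[0,0,40,0,0,0],[0,0,10,0,0,0]])

```text
t: 27.12
eef_pos: [0.5281, -0.2395, 0.4931]
ee_rot: [-3.141, -0.01, -0.446]
force: [1.1, -0.9, 1.8]
width: 0.0872
```

>>> move_arm(deltas=[[0,0,0,0,0,0],[0,0,0,0,0,0],[0,0,0,0,0,0],[0,0,0,0,0,0],[0,0,0,0,0,0]])

```text
t: 27.53
eef_pos: [0.5276, -0.2389, 0.4843]
ee_rot: [3.141, 0.002, -0.447]
force: [0.4, -0.4, 0.2]
width: 0.0873
```

Run:
```python
from h import *
s=arm.get_state(); print(s["t"],s["eef_pos"],s["ee_rot"],s["force"]); f=arm.grab_frame("wrist"); C=cam("wrist",s)
p,sc=lugfit(f,C,(.5279,-.239,-.447),.162); print(p,np.degrees(p[2]),sc,w2px(lugs_w(*p,.166),C).round(1).tolist())
g=arm.grab_frame("side"); 
cv2.imwrite("pics/w7.png",np.hstack([f[:300,130:430,::-1],cv2.resize(g[110:200,250:370,::-1],(400,300),interpolation=2)]))
```

```text
27.5333 [ 0.52760138 -0.23894068  0.48431688] [ 3.14085616e+00  2.18584844e-03 -4.46752931e-01] [ 0.40418814 -0.37831492  0.20415697]
[ 0.52767037 -0.23999963 -0.44715081] -25.61985446626714 -202.07652282714844 [[266.7, 232.1], [296.5, 232.2], [281.7, 166.6]]
```

View pics/w7.png

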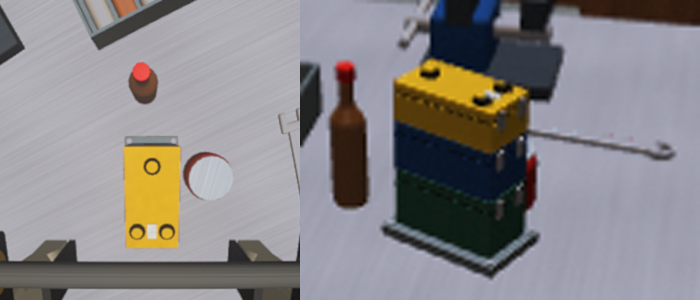

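The side view shows a flush stack with all labels at the same end, and yellow sits within 0.5 mm of the earlier blue measurement. Handing in.

```bash
python3 -c "
from station import arm
print(arm.job_done(), arm.get_state()['t'])"
```

```text
the job is handed in; nothing more can be done
the job is handed in; nothing more can be done
```

The stack is built and handed in: blue is locked on green, yellow is locked on blue, and all the labels are at the same end. I set yellow aside on clear bench, gripped blue 22 mm off-centre to keep clear of the roller, then placed blue and yellow in turn. That took about 28 s of the 72 s allowed.

- **Seating:** both cases stopped at their computed locked heights, blue at a TCP height of 0.2554 m and yellow at 0.3065 m. The pressing force was only about 6 N each.
- **Alignment:** wrist-camera lug fits put green, blue and yellow within about 1.5 mm and 0.1° of each other. The wrist camera read about 1 mm off sideways compared with the gripper centring, and I allowed for that.
- **Final pictures:** the stack looks flush and upright, with the bottle and tin in place and the gripper clear above it.
- **Not settled:** the roller's height and position read differently between two views. I relied on its foot edge, which agreed in both, and the forces showed no contact with it. I did not measure the roller or the other bench items again at the end.

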